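Pack the filter measurement kit

TASK

Pack the measurement kit in the dark tray: lay the long white in-line filter in the grey bin that has two steel pins, then close that bin with the loose aluminium cover plate, so that a pin stands in each of its holes and it lies flat on the rim. Lay the green circuit board flat, right way up, in the yellow bin and the blue memory stick flat in the red bin, and leave the two shorter white connectors where they lie on the bench.

Things in the scene. Friction and masses are not known exactly. Their poses are not given: they have to be found in the camera images.
- pin_bin: grey bin with two steel pins, fixed in the tray. 140 (x) x 90 (y) x 27 mm high, floor 3 mm; origin: centre of underside, z up. Ends are solid, 18 mm thick: pocket 104 x 84, 24 deep. Pins at x = -59 and +59, y = 0, 8 mm thick, 12 mm above the rim, the upper 6 a cone. The 3 bins stand side by side along y, 94 mm apart, in any order, turned alike; tray walls are 28 mm high.
- yellow_bin: yellow plastic bin without pins, fixed in the same tray. 140 mm (its x axis) by 90 mm (y) outside, 27 mm high, floor 3 mm thick, origin at the centre of its underside, z up. Walls 3 mm; the pocket is 134 x 84 mm, 24 mm deep.
- red_bin: red plastic bin without pins, fixed in the same tray. 140 mm (its x axis) by 90 mm (y) outside, 27 mm high, floor 3 mm thick, origin at the centre of its underside, z up. Walls 3 mm; the pocket is 134 x 84 mm, 24 mm deep.
- cover: loose aluminium cover plate, 140 (x) x 90 (y) x 5 mm, about 0.15 kg; origin: centre of underside, z up. Two through holes, 11 mm wide, at x = -59 and +59, y = 0 (fits either way round). On its middle a black grip fin, 12 mm thick (x), 50 long (y), top 35 mm above the underside: grip it closing along x. Seated, its underside is 27 mm above the grey bin's underside.
- filter: white in-line filter, like a ribbed tube with a nut at each end, 80 mm long (along its y axis), 17 mm wide (x) and 17 mm high, 0.06 kg, lying on the bench without rolling; origin at the centre of its underside, z up. Grasp its middle across x.
- board: green circuit board with a gold connector at each end, 72 mm long (y) over the connectors, 35 mm wide (x), 11 mm high, 0.03 kg, lying on short stand-offs (the board itself is 6 to 8 mm above its underside, spans y = -25 to +25); origin at the centre of its underside, z up. Grasp its middle by the edges across x, fingertips below 6 mm.
- stick: blue memory stick with a pale metal plug, 49 mm long (y), 18 mm wide (x), 8 mm high, 12 g, lying flat; origin at the centre of its underside, z up; the blue body spans y = -12 to +24 mm and may be gripped at the origin across x.
- adaptor: short white coaxial adaptor that looks like the filter but is only 45 mm long (y), 20 mm wide and high; origin at the centre of its underside. Does not belong in the kit.
- stub: stubby white round connector cap, 21 mm long (y), 18 mm wide and high; origin at the centre of its underside. Does not belong in the kit.
Not all that is in view belongs to the job. What is shaped like the cover but pink is not meant.

How it is judged:
By the outcome, as a careful person would: the job done as asked, in the order asked, and still so for the second after the job is handed in, with the robot touching nothing.
It also fails if it takes over 115 s, if anything falls off the work surface, if the arm or the gripper's body presses on something with over 40 N, if the wrist force passes 120 N, or if a joint passes its speed limit or range.

ROBOT

A 6-joint arm with a two-finger parallel gripper is mounted at the origin on a cart in front of the work surface, level with it; the furniture and walls round the work are solid. World frame = base frame: x ahead of the robot, y to its left, z up, the work surface at z = 0. Lengths are in mm, angles in rad, forces in N, time in s.
With the tool pointing down it reaches from about 275 to 825 mm from the base axis. Payload 4.9 kg.
Tool frame: the origin (TCP) lies at the centre of the arm's flange, where the gripper is bolted on; the fingertips stand 173 mm ahead of it and the grasp point (between the pads) lies 155 mm ahead of it (nose_length is the distance from the TCP to the fingertips, in mm); z points along the fingers, y is the line along which they close (so a half turn about z gives the same grasp; the last joint's range is limited). The gripper opens to 85 mm and grips with 20 to 120 N. Pads are 22 mm wide; open, the fingers measure 114 mm over their backs; the gripper's body (76 mm by 85 mm) begins 54 mm behind the grasp point. The pads swing forward as they close: fully open they stand 13 mm farther back than shut.
Start: joints at [0.972, 0.326, -0.193, 1.052, 0, 1.437], TCP at [246.532, 491.672, 404.681] pointing down, gripper open.
Joint ranges: [-2.65, 2.65], [-0.97, 1.79], [-1.3, 1.35], [-1.93, 2.1], [-1.47, 1.37], [-3.14, 3.14]. Speed limits (rad/s): [2.57, 2.57, 3.14, 3.14, 3.14, 3.14].

INTERFACE

Orientations are given as a rotation vector (axis times angle).
In Python, from cell import observe, camera, job_done, nose_length gives the robot as it stands.
- The arm moves only by the shell command python3 -m handwheel 'ROWS'. ROWS is a JSON object of lists of equal length, an entry for each row: "xyz": the shift along the tool's x, y, z in m, a list of three; "twist": the turn, a rotation vector about the tool's x, y, z in degrees, a list of three; "fingers": the closure, from 0 (fully open) to 1 (shut). A call has 1 to 5 rows; each row is the pose to reach, as a shift and turn from the pose commanded when the call began, along the tool's axes at that moment; what a row does not reach only later rows make up. A row lasts 1/8 s, in which the tool goes at most 62.5 mm and 10.7 degrees, less where a joint would pass 70% of its speed; a pose out of reach is approached as far as the arm can. A call with a gripper value outside its range is refused whole. The fingers move at their own pace and stop on an object; the grip force is fixed at half the most. Time passes only in rows, so rows that repeat a pose let the fingers close. It gives the time, the measured TCP pose, the force, the opening and the grip force at its end, in the units of the state.
- observe(): the state, without advancing time (a new reading comes with each control period).
- camera(name): name is "scene" or "top"; returns a dict with "frame" (384x512x3 uint8, red, green, blue), "z_map" (384x512 float32, mm along the optical axis (not along the pixel's ray), 0 where there is no reading), "fx", "fy", "cx", "cy" (pixels), "k1" (the pictures are not rectified: a ray, as slopes to the right and down, at radius r is drawn at 1 + k1 r^2 times it, then the intrinsics apply), "extrinsics" (4x4, takes a point from world to camera coordinates). Camera axes: x right, y up, looking along -z (the intrinsics and any distortion apply to the point x, -y, -z); pixel columns grow to the right and rows downward; lengths in mm; the calibration is good to about 2 mm. A picture is of the moment at which its call begins.
- job_done(): hands the job in; it is judged then, once.
The state is a dict: "t": time; "joints": joint angles; "dq": joint speeds; "joint_efforts": joint torques, N m; "tool_pos": TCP position; "ee_rot": TCP orientation; "wrist_force": force on the tool from outside, world axes, zero at the start; "ft_torque": the same for the moment, N m; "gripper_width": opening from 0.0 (shut) to 1.0 (fully open); "gripper_force": force on a finger pad.
Only numpy, scipy, OpenCV 4.12 (cv2) and the standard library are available. Lean on these libraries where they do the work, as an engineer would, in place of code of your own. Each camera call takes 0.05 s, during which the arm holds its last target. There are 200 camera calls.

## Working session

There is one attempt and no reset: what is moved stays moved. The work goes in short steps, Python scripts to look and compute and a shell command to move; the robot and the scene stay as the last step left them, time stands still between calls to the robot, and variables do not carry over. Pictures are saved under pics/ and viewed, at most 14 in all, crops included, and the job is handed in when it is done.

```bash
ls; mkdir -p pics
python3 - <<'E'
from cell import *
import cv2,numpy as np
print(observe()); print(nose_length)
for n in("scene","top"):
    c=camera(n); cv2.imwrite(f"pics/{n}0.png",cv2.resize(c["frame"][:,:,::-1],(800,600)))
    np.savez(f"{n}0.npz",**c)
    print(n,c["fx"],c["fy"],c["cx"],c["cy"],c["k1"],c["extrinsics"].round(3).tolist() if hasattr(c["extrinsics"],'round') else c["extrinsics"],(c["z_map"]>0).mean())
E
```

```text
pics
{'t': 0.0, 'joints': array([ 9.71819296e-01,  3.26946055e-01, -1.93623945e-01,  1.05197620e+00,
        6.49980905e-06,  1.43659967e+00]), 'dq': array([ 8.95737755e-04,  2.01085697e-03, -1.00386196e-03,  3.78009977e-04,
       -4.70444907e-05,  2.52980792e-05]), 'joint_efforts': array([-9.56462668e-05, -4.43399549e+01,  2.62442565e+01,  1.55052880e-02,
        1.11888048e-05, -3.05206612e-06]), 'tool_pos': array([246.34510519, 491.41798455, 403.88517171]), 'ee_rot': array([-7.23375645e-01, -3.05652530e+00,  2.56188126e-03]), 'wrist_force': array([-0.31281496,  0.1207467 ,  1.29531615]), 'ft_torque': array([-0.02508621, -0.01062792, -0.00549126]), 'gripper_force': 0.0, 'gripper_width': 1.0000428037005826}
173.4
scene 387.5309000168055 387.5309000168055 249.40687246189202 194.11651468227677 -0.0015780500596233283 [[0.423, -0.906, -0.02, -212.169], [0.585, 0.256, 0.77, -382.98], [-0.692, -0.337, 0.638, -1018.877], [0.0, 0.0, 0.0, 1.0]] 0.9961700439453125
top 382.3557491092125 382.3557491092125 260.4599708857334 186.7792492498151 0.018413065935625122 [[-0.049, -0.999, 0.007, 63.674], [0.975, -0.046, 0.22, -589.263], [-0.219, 0.017, 0.976, -1033.33], [0.0, 0.0, 0.0, 1.0]] 0.9960225423177084
```

View pics/scene0.png

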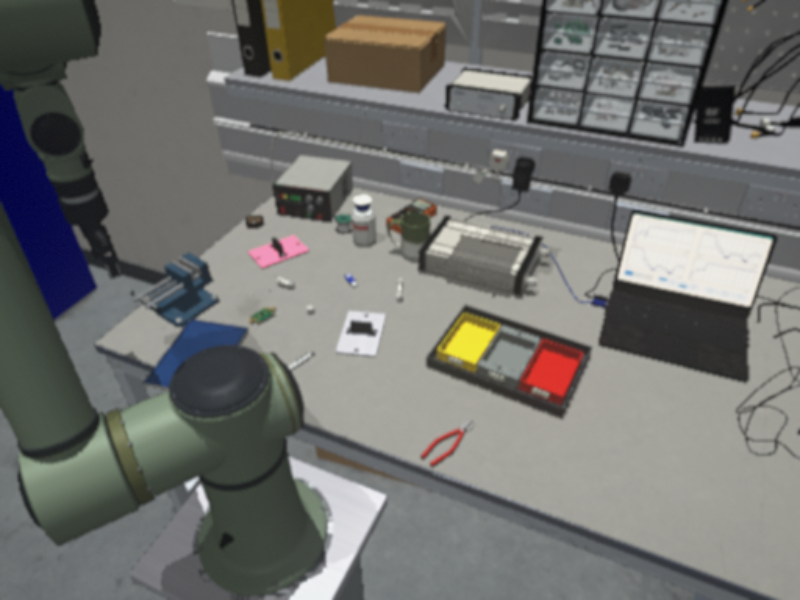

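View pics/top0.png

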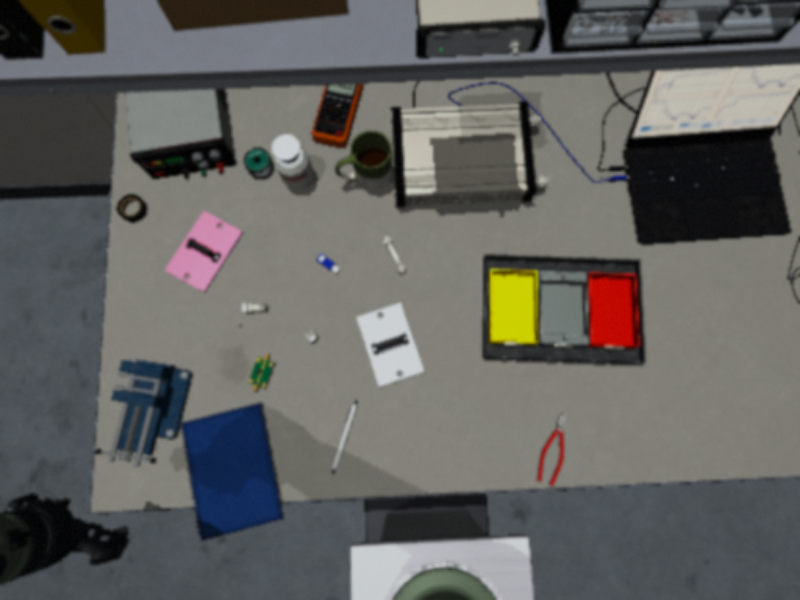

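The images show the following, in top-view display pixels:
- Tray at (563,310), with bins in the order yellow, grey, red.
- Cover at (390,344), and the pink decoy at (203,250).
- Filter candidate at (394,255).
- Adaptor at (254,308) and stub at (311,337).
- Stick at (328,264) and board at (262,372).
- A pen at (345,435).

Next I'll measure these.

```bash
cat > h.py <<'E'
import numpy as np,cv2
from scipy.spatial.transform import Rotation as R
def cam(n,tag=None):
    if tag is not None: return dict(np.load(f"{n}{tag}.npz"))
    from cell import camera
    return camera(n)
def ray(c,uv):
    K=np.array([[c["fx"],0,c["cx"]],[0,c["fy"],c["cy"]],[0,0,1.]])
    p=cv2.undistortPoints(np.asarray(uv,float).reshape(-1,1,2),K,np.array([float(c["k1"]),0,0,0]))[:,0]
    d=np.c_[p[:,0],-p[:,1],-np.ones(len(p))]
    E=np.asarray(c["extrinsics"]); 
    return -E[:3,:3].T@E[:3,3], d@E[:3,:3]
def plane(c,uv,z):
    o,d=ray(c,uv); return o+d*((z-o[2])/d[:,2])[:,None]
def tri(c1,u1,c2,u2):
    o1,d1=ray(c1,u1);o2,d2=ray(c2,u2);out=[]
    for a,b in zip(d1,d2):
        s=np.linalg.lstsq(np.c_[a,-b],o2-o1,rcond=None)[0]
        p,q=o1+s[0]*a,o2+s[1]*b; out.append(np.r_[(p+q)/2,np.linalg.norm(p-q)])
    return np.array(out)
def proj(c,P):
    E=np.asarray(c["extrinsics"]);q=np.atleast_2d(P)@E[:3,:3].T+E[:3,3]
    s=np.c_[q[:,0]/-q[:,2],-q[:,1]/-q[:,2]];s*=1+float(c["k1"])*(s**2).sum(1)[:,None]
    return np.c_[s[:,0]*c["fx"]+c["cx"],s[:,1]*c["fy"]+c["cy"]]
def hsv(c): return cv2.cvtColor(c["frame"],cv2.COLOR_RGB2HSV)
def blobs(m,amin=8):
    n,l,s,ce=cv2.connectedComponentsWithStats(m.astype(np.uint8),connectivity=8)
    return [(int(s[i,4]),ce[i].round(1),l==i) for i in range(1,n) if s[i,4]>=amin]
E
python3 - <<'E'
from h import *
T=cam("top",0);S=cam("scene",0)
def crop(c,a,b,w,h,k): return cv2.resize(c["frame"][b:b+h,a:a+w,::-1],(w*k,h*k),interpolation=cv2.INTER_CUBIC)
a=crop(T,140,145,140,110,5)  # 700x550
cv2.imwrite("pics/c1.png",a)
b=crop(S,150,165,110,80,7); cv2.imwrite("pics/c2.png",b)
t=np.vstack([crop(T,300,155,120,85,5)[:,:600],]);
s=crop(S,265,190,120,80,5); cv2.imwrite("pics/c3.png",cv2.resize(np.vstack([t,s]),None,fx=.72,fy=.72))
for n,c in(("T",T),("S",S)):
    H=hsv(c);h,s,v=[H[:,:,i].astype(int) for i in range(3)]
    M=dict(blue=(h>110)&(h<130)&(s>120)&(v>90),green=(h>40)&(h<85)&(s>80)&(v>50),yellow=(h>24)&(h<35)&(s>150),red=((h<6)|(h>174))&(s>180)&(v>120),white=(s<25)&(v>185))
    for k,m in M.items():
        for A,ce,_ in blobs(m,6):
            P=plane(c,ce,10)[0]
            if 250<P[0]<700 and -300<P[1]<500: print(n,k,A,ce,P[:2].round(0))
E
```

```text
T blue 33 [209.5 168.2] [669. 187.]
T green 161 [166.9 238. ] [464. 315.]
T yellow 1512 [328.3 195.5] [ 568. -168.]
T red 45 [348.6 289.9] [ 292. -202.]
T red 39 [357.2 294.3] [ 279. -225.]
T white 12 [251.9 162. ] [683.  57.]
T white 1093 [249.2 220.1] [505.  73.]
S green 37 [168.1 201.2] [460. 313.]
S yellow 691 [299.8 217. ] [ 575. -161.]
S white 19 [181.4 179.1] [594. 341.]
S white 19 [254.9 185.1] [676.  58.]
S white 9 [197.7 195.9] [530. 228.]
S white 528 [230.7 213.3] [494.  70.]
S white 24 [190.8 230.8] [361. 154.]
```

View pics/c1.png

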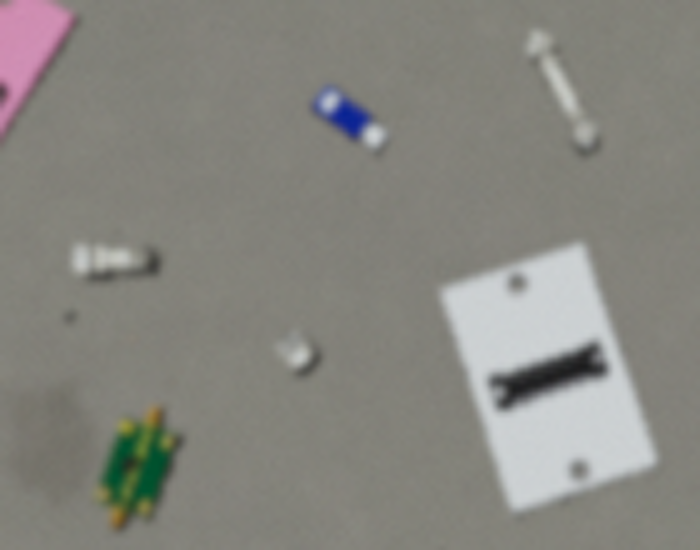

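View pics/c2.png

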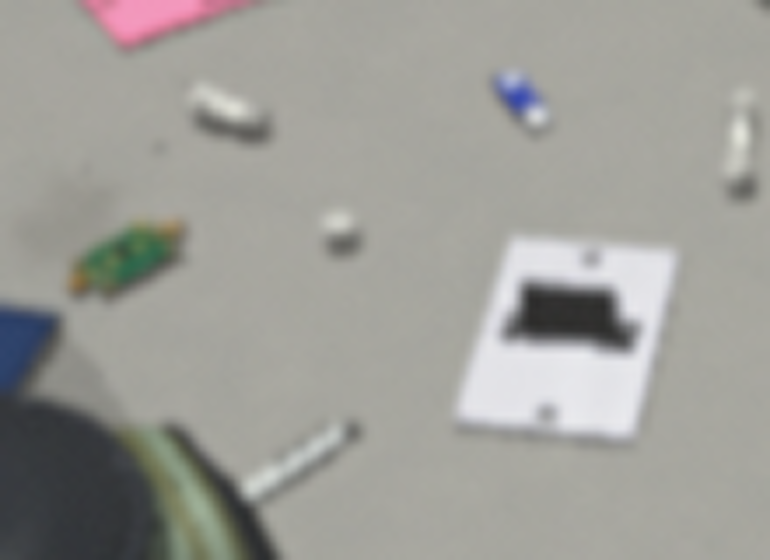

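View pics/c3.png

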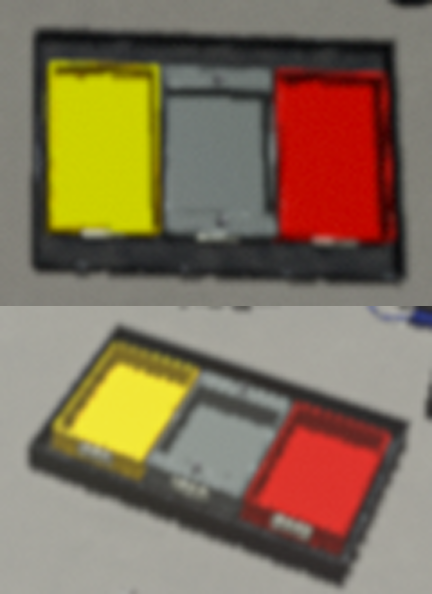

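Top crop: filter at c1 (537,38)–(587,140), cover corners at (440,290), (583,243), (656,462), (513,510), and cover holes at (516,283) and (578,469). In c3 the grey bin is in the middle, with pin specks at about (217,80) and (213,215). Now the precise poses.

```bash
cat > meas.py <<'E'
from h import *
def fgmask(c):
    f=c["frame"].astype(np.float32); bg=cv2.medianBlur(c["frame"],5)
    bg=cv2.resize(cv2.medianBlur(cv2.resize(c["frame"],None,fx=.5,fy=.5,interpolation=cv2.INTER_AREA),51),(512,384)).astype(np.float32)
    return np.abs(f-bg).max(2)
def outl(c,m,z):
    """min-area rectangle of a mask, on the plane z"""
    cs,_=cv2.findContours(cv2.resize(m.astype(np.uint8)*255,None,fx=8,fy=8,interpolation=cv2.INTER_CUBIC)>>7,cv2.RETR_EXTERNAL,cv2.CHAIN_APPROX_NONE)
    q=max(cs,key=cv2.contourArea)[:,0]/8.-0.4375
    P=plane(c,q,z)[:,:2].astype(np.float32)
    (x,y),(w,h),a=cv2.minAreaRect(P)
    if w<h: w,h,a=h,w,a+90
    return np.round([x,y,w,h,(a+90)%180-90],1)
def corners(c,m,z):
    cs,_=cv2.findContours(cv2.resize(m.astype(np.uint8)*255,None,fx=8,fy=8,interpolation=cv2.INTER_CUBIC)>>7,cv2.RETR_EXTERNAL,cv2.CHAIN_APPROX_NONE)
    q=max(cs,key=cv2.contourArea)
    ap=cv2.approxPolyDP(q,0.04*cv2.arcLength(q,True),True)[:,0]/8.-.4375
    return ap
E
python3 - <<'E'
from meas import *
T=cam("top",0);S=cam("scene",0)
print("cams",ray(T,[[0,0]])[0].round(),ray(S,[[0,0]])[0].round())
items=dict(filter=((683,57),17),board=((464,315),11),stick=((669,187),8),adaptor=((594,341),20),stub=((545,225),18))
for k,(p,hh) in items.items():
    U=[]
    for n,c in(("T",T),("S",S)):
        u=proj(c,[*p,hh/2])[0]
        m=fgmask(c)>22
        b=[x for x in blobs(m) if np.hypot(*(x[1]-u))<12]
        if not b: print(k,n,"none",u);continue
        b=min(b,key=lambda x:np.hypot(*(x[1]-u)))
        U.append(b[1]); print(k,n,b[0],b[1],outl(c,b[2],hh/2), "depthmap z", end=' ')
        ys,xs=np.nonzero(b[2]);d=c["z_map"][ys,xs];o,dd=ray(c,np.c_[xs,ys]);P=o+dd*d[:,None];print(np.percentile(P[:,2],[10,50,90]).round(1))
    if len(U)==2: print("   tri",tri(T,[U[0]],S,[U[1]]).round(1))
for n,c in(("T",T),("S",S)):
    H=hsv(c);h,s,v=[H[:,:,i].astype(int) for i in range(3)]
    for k,m,z in(("cover",(s<30)&(v>175),5),("yellow",(h>22)&(h<37)&(s>130)&(v>60),27),("red",((h<6)|(h>174))&(s>150)&(v>60),27)):
        A,ce,b=max((x for x in blobs(m) if 250<plane(c,x[1],10)[0][0]<700 and plane(c,x[1],10)[0][1]<300 ),key=lambda x:x[0])
        print(n,k,A,ce,outl(c,b,z)); q=corners(c,b,z); print("   ",q.round(1).tolist(),plane(c,q,z)[:,:2].round(0).tolist())
E
```

```text
cams [ 351.   54. 1137.] [-391. -438.  941.]
filter T 83 [252.  162.4] [683.5  57.3  45.6  12.3  23.2] depthmap z [10.1 14.9 19. ]
filter S 15 [254.9 184.9] [678.1  58.5  43.7  11.4  23.6] depthmap z [ 9.9 14.5 16.5]
   tri [[681.5  58.3   7.2   3.8]]
board T 276 [167.3 238.2] [464.2 315.6  77.   42.9 -22.1] depthmap z [ 0.7  7.8 11.1]
board S 142 [167.9 201.6] [462.9 315.9  75.3  54.3 -24.3] depthmap z [-0.5  6.9 10.4]
   tri [[463.  316.1   4.3   1.7]]
stick T 95 [209.  167.9] [671.5 188.3  50.7  24.1  50.6] depthmap z [0.1 7.1 9.6]
stick S 40 [223.6 178.6] [671.3 192.5  55.8  25.   49.3] depthmap z [0.2 5.4 8.6]
   tri [[670.9 190.6   4.9   3.6]]
adaptor T 62 [159.4 196.8] [589.1 336.3  38.7  18.5 -89.3] depthmap z [ 1.8 17.  19.8]
adaptor S 53 [182.5 181.7] [574.  322.5  48.9  26.3 -76.3] depthmap z [-2.1  7.1 17.7]
   tri [[ 5.911e+02  3.387e+02 -4.000e-01  5.100e+00]]
stub T 32 [199.6 216.1] [523.7 220.4  25.6  18.6  60.8] depthmap z [-0.1 15.  18.5]
stub S 24 [198.6 198.6] [515.1 213.1  22.8  18.1  30.5] depthmap z [-1.2  7.2 19. ]
   tri [[524.2 220.3   4.    0.9]]
T cover 11
[... 472 characters left out ...]
, 221.3], [408.1, 222.4], [407.4, 175.9]] [[624.0, -316.0], [481.0, -299.0], [474.0, -390.0], [613.0, -407.0]]
S cover 579 [230.6 213. ] [506.9  76.4 152.2  98.3  15.9]
    [[222.9, 197.6], [214.7, 224.3], [239.1, 227.4], [246.3, 199.7]] [[565.0, 139.0], [426.0, 98.0], [447.0, 13.0], [589.0, 54.0]]
S yellow 869 [299.2 217. ] [ 555.6 -162.1  173.7  101.5   -2.5]
    [[295.9, 199.6], [278.4, 223.7], [303.1, 237.4], [319.4, 206.9]] [[639.0, -122.0], [497.0, -111.0], [470.0, -207.0], [634.0, -212.0]]
S red 967 [352.9 236. ] [ 542.1 -352.   167.7   94.8   -4.6]
    [[346.9, 216.6], [332.6, 248.1], [357.7, 257.6], [372.4, 224.9]] [[624.0, -312.0], [463.0, -307.0], [457.0, -388.0], [618.0, -400.0]]
```

Run:
```python
from meas import *
T=cam("top",0);S=cam("scene",0)
def crop(c,a,b,w,h,k): 
    f=cv2.resize(c["frame"][b:b+h,a:a+w,::-1],(w*k,h*k),interpolation=cv2.INTER_CUBIC)
    return cv2.convertScaleAbs(f,alpha=1.7,beta=-40)
a=crop(T,338,168,44,58,9);b=crop(S,300,195,50,58,8)
b=cv2.copyMakeBorder(b,0,522-b.shape[0],0,0,cv2.BORDER_CONSTANT)
cv2.imwrite("pics/pins.png",np.hstack([a,b]))
# predicted pins
bc=np.array([557,-258.8]);t=np.radians(-5);ux=np.array([np.cos(t),np.sin(t)])
for s in(1,-1):
    P=np.r_[bc+s*59*ux,36]; print(proj(T,P).round(1),proj(S,P).round(1))
from cell import observe
o=observe();M=R.from_rotvec(o["ee_rot"]).as_matrix();print(M.round(3))
print("filter ends",plane(T,[[247.4,152.6],[257.4,173]],8).round(1).tolist())
```

```text
[[360.6 176.4]] [[332.8 212.3]]
[[361.4 215.8]] [[319.7 233.9]]
[[-0.894  0.448 -0.001]
 [ 0.448  0.894 -0.001]
 [ 0.    -0.002 -1.   ]]
filter ends [[714.4, 69.5, 8.0], [648.0, 41.7, 8.0]]
```

View pics/pins.png

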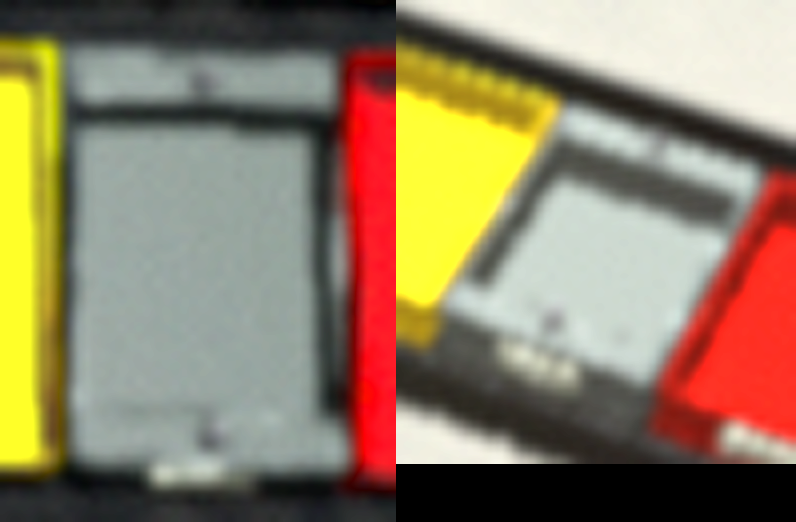

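The two pins show as dark specks. In the top view they are at px (360.1,176.7) and (360.9,215.6); in the scene view at (332.1,212.7) and (319.2,234.6). I'll refine and triangulate the pins, holes and filter.

```bash
cat > fit.py <<'E'
from meas import *
def speck(c,u,r=3,pw=1):
    g=cv2.cvtColor(c["frame"],cv2.COLOR_RGB2GRAY).astype(float)
    x0,y0=np.round(u).astype(int);w=g[y0-r:y0+r+1,x0-r:x0+r+1];d=np.clip(np.median(w)-w-6,0,None)
    yy,xx=np.mgrid[y0-r:y0+r+1,x0-r:x0+r+1];return np.array([(xx*d).sum(),(yy*d).sum()])/d.sum()
E
python3 - <<'E'
from fit import *
T=cam("top",0);S=cam("scene",0)
def rep(name,tt,ss,zs):
    t=np.array([speck(T,u,2) for u in tt]);s=np.array([speck(S,u,2) for u in ss])
    print(name,t.round(1).tolist(),s.round(1).tolist());print(tri(T,t,S,s).round(1).tolist())
    for n,c,u in(("T",T,t),("S",S,s)):
        for z in zs:
            P=plane(c,u,z);d=P[0]-P[1];print(n,z,"mid",P.mean(0).round(1),"ang",np.degrees(np.arctan2(d[1],d[0])).round(1),"len",np.linalg.norm(d).round(1))
rep("pins",[[360.1,176.7],[360.9,215.6]],[[332.1,212.7],[319.2,234.6]],[34])
rep("holes",[[242.8,201.2],[255.2,238.4]],[[150+590/7-.4,165+258/7-.4],[150+546/7-.4,165+413/7-.4]],[3,5])
E
```

```text
pins [[360.0, 178.9], [360.7, 216.4]] [[332.7, 211.8], [318.9, 235.2]]
[[608.3, -262.1, 42.9, 5.9], [496.9, -252.3, 30.7, 1.0]]
T 34 mid [ 552.8 -256.9   34. ] ang -5.2 len 112.6
S 34 mid [ 557.  -257.6   34. ] ang -4.5 len 127.7
holes [[242.9, 201.0], [255.3, 238.6]] [[234.0, 201.5], [227.3, 224.8]]
[[563.1, 90.3, 4.4, 2.6], [449.4, 58.7, -2.4, 3.6]]
T 3 mid [507.   73.2   3. ] ang 15.7 len 118.6
T 5 mid [506.7  73.2   5. ] ang 15.7 len 118.4
S 3 mid [503.6  74.7   3. ] ang 16.1 len 125.2
S 5 mid [501.7  73.6   5. ] ang 16.1 len 125.0
```

```bash
cat > plan.py <<'E'
# plan.py: x y z [closing-dir deg] -> shift (m, tool axes) and twist z (deg) from the measured pose
import sys
from h import *
from cell import observe
o=observe();M=R.from_rotvec(o["ee_rot"]).as_matrix()
a=[float(v) for v in sys.argv[1:]]
yaw=np.degrees(np.arctan2(M[1,1],M[0,1]))
print("at",o["tool_pos"].round(1),"closing dir",round(yaw,1),"q6",o["joints"][5].round(2),"t",round(o["t"],2),"w",round(o["gripper_width"],3),"tilt",np.degrees(M[:2,2]).round(2))
if len(a)>=3: print("shift",(M.T@(np.array(a[:3])-o["tool_pos"])/1000).round(4))
if len(a)==4: d=(a[3]-yaw+90)%180-90; print("twist z",round(-d,1))
E
python3 plan.py 681.5 57 230 113
```

```text
at [246.4 491.5 404. ] closing dir 63.4 q6 1.44 t 0.1 w 0.999 tilt [-0.05 -0.07]
shift [-0.5837 -0.1931  0.1742]
twist z -49.6
```

```bash
python3 -m handwheel '{"xyz":[[-0.055,-0.018,0.01],[-0.11,-0.036,0.02],[-0.165,-0.055,0.03],[-0.22,-0.073,0.04],[-0.275,-0.091,0.05]],"twist":[[0,0,-10],[0,0,-20],[0,0,-30],[0,0,-40],[0,0,-49.6]],"fingers":[0.2,0.4,0.5,0.5,0.5]}'; python3 plan.py 681.5 57 230 113
```

```text
t: 0.72
tool_pos: [446.1, 292.5, 355.8]
ee_rot: [0.607, -3.082, -0.0]
wrist_force: [0.3, 0.4, 0.9]
gripper_width: 0.5
gripper_force: 0.0
at [446.1 292.5 355.8] closing dir 112.3 q6 0.05 t 0.72 w 0.5 tilt [-0.02 -0.  ]
shift [-0.1286 -0.3071  0.1257]
twist z -0.7
```

```bash
python3 -m handwheel '{"xyz":[[-0.022,-0.053,0.02],[-0.045,-0.106,0.04],[-0.067,-0.16,0.06],[-0.09,-0.213,0.085],[-0.112,-0.266,0.11]],"twist":[[0,0,0],[0,0,0],[0,0,0],[0,0,0],[0,0,0]],"fingers":[0.5,0.5,0.5,0.5,0.5]}' | head -2; python3 -m handwheel '{"xyz":[[-0.015,-0.038,0.012],[-0.015,-0.038,0.012]],"twist":[[0,0,0],[0,0,0]],"fingers":[0.5,0.5]}' ;python3 plan.py 681.5 57 210 113
python3 - <<'E'
from h import *
out=[]
for n in("top","scene"):
    c=cam(n);np.savez(f"{n}1.npz",**c);u=proj(c,[681,57,20])[0].astype(int)
    out.append(cv2.resize(c["frame"][u[1]-30:u[1]+30,u[0]-30:u[0]+30,::-1],(400,400),interpolation=cv2.INTER_CUBIC))
cv2.imwrite("pics/f1.png",np.hstack(out))
E
```

```text
t: 1.35
tool_pos: [649.1, 87.8, 245.4]
t: 1.6
tool_pos: [677.2, 56.9, 232.2]
ee_rot: [0.591, -3.083, -0.0]
wrist_force: [0.3, 0.1, 0.2]
gripper_width: 0.5
gripper_force: 0.0
at [677.2  56.9 232.2] closing dir 111.7 q6 -0.4 t 1.6 w 0.5 tilt [-0.11 -0.02]
shift [-0.0041 -0.0015  0.0222]
twist z -1.3
```

View pics/f1.png

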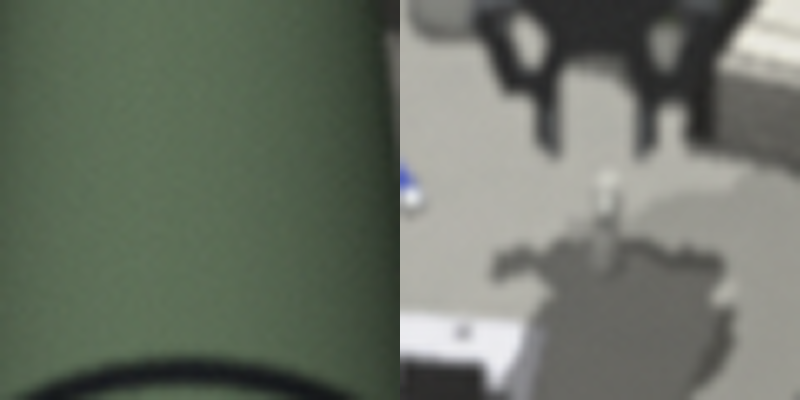

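The scene crop shows the open fingers straddling the filter: fingers at (545,150) and (645,150), filter at (603,215). Descending and gripping.

```bash
python3 -m handwheel '{"xyz":[[-0.004,-0.0015,0.02],[-0.004,-0.0015,0.04],[-0.004,-0.0015,0.055],[-0.004,-0.0015,0.055]],"twist":[[0,0,-1],[0,0,-1],[0,0,-1],[0,0,-1]],"fingers":[0.5,0.5,0.5,0.6]}' ; python3 -m handwheel '{"xyz":[[0,0,0],[0,0,0],[0,0,0],[0,0,0],[0,0,0]],"twist":[[0,0,0],[0,0,0],[0,0,0],[0,0,0],[0,0,0]],"fingers":[1,1,1,1,1]}';python3 -m handwheel '{"xyz":[[0,0,-0.03],[0,0,-0.06],[0,0,-0.08],[0,0,-0.08]],"twist":[[0,0,0],[0,0,0],[0,0,0],[0,0,0]],"fingers":[1,1,1,1]}';python3 plan.py 556.7 -257.5 255 85
```

```text
t: 2.2
tool_pos: [679.2, 60.2, 177.2]
ee_rot: [0.625, -3.075, -0.001]
wrist_force: [0.0, 0.4, -0.6]
gripper_width: 0.399
gripper_force: 0.0
t: 2.82
tool_pos: [680.7, 59.8, 179.9]
ee_rot: [-0.625, 3.078, -0.0]
wrist_force: [-0.4, -0.3, 1.5]
gripper_width: 0.175
gripper_force: 61.9
t: 3.32
tool_pos: [681.3, 59.8, 261.4]
ee_rot: [-0.624, 3.075, -0.001]
wrist_force: [0.5, 0.2, 0.1]
gripper_width: 0.174
gripper_force: 61.7
at [681.3  59.8 261.4] closing dir 112.9 q6 -0.42 t 3.33 w 0.174 tilt [ 0.21 -0.  ]
shift [ 0.2384 -0.2436  0.0059]
twist z 27.9
```

```bash
python3 -m handwheel '{"xyz":[[0.035,-0.036,0],[0.075,-0.077,0],[0.115,-0.118,0],[0.155,-0.159,0],[0.195,-0.199,0]],"twist":[[0,0,6],[0,0,12],[0,0,18],[0,0,24],[0,0,28]],"fingers":[1,1,1,1,1]}' | head -2; python3 -m handwheel '{"xyz":[[0,0,0],[0,0,0]],"twist":[[0,0,0],[0,0,0]],"fingers":[1,1]}' ;python3 plan.py 556.7 -257.5 225 85
```

```text
t: 3.95
tool_pos: [577.2, -200.8, 258.1]
t: 4.2
tool_pos: [578.0, -199.3, 258.5]
ee_rot: [-0.139, -3.137, -0.002]
wrist_force: [-0.3, 0.0, -1.1]
gripper_width: 0.171
gripper_force: 61.7
at [ 578.  -199.3  258.5] closing dir 84.9 q6 -0.36 t 4.2 w 0.171 tilt [-0.08  0.07]
shift [ 0.016  -0.0599  0.0334]
twist z -0.1
```

```bash
python3 -m handwheel '{"xyz":[[0.008,-0.03,0],[0.016,-0.06,0.015],[0.016,-0.06,0.033],[0.016,-0.06,0.033],[0.016,-0.06,0.033]],"twist":[[0,0,0],[0,0,0],[0,0,0],[0,0,0],[0,0,0]],"fingers":[1,1,1,1,1]}' ;python3 plan.py 556.7 -257.5 183 85
python3 - <<'E'
from h import *
c=cam("scene");u=proj(c,[556,-257,40])[0].astype(int)
d=cv2.resize(c["frame"][u[1]-35:u[1]+35,u[0]-40:u[0]+40,::-1],(560,490),interpolation=cv2.INTER_CUBIC)
cv2.imwrite("pics/f2.png",d)
E
```

```text
t: 4.82
tool_pos: [557.8, -256.4, 226.5]
ee_rot: [-0.135, -3.138, -0.001]
wrist_force: [-0.5, -0.3, -0.8]
gripper_width: 0.173
gripper_force: 61.7
at [ 557.8 -256.4  226.5] closing dir 85.1 q6 -0.46 t 4.83 w 0.173 tilt [-0.02  0.03]
shift [ 0.001  -0.0012  0.0435]
twist z 0.1
```

View pics/f2.png

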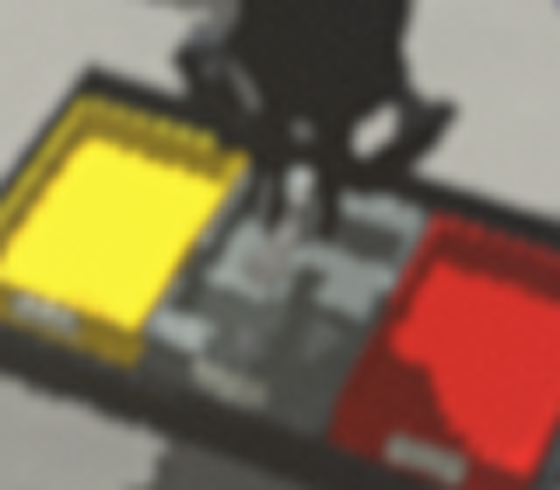

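The filter hangs over the grey bin at (285,230), aligned with the bin's x axis. Lowering, releasing and lifting.

```bash
python3 -m handwheel '{"xyz":[[0.001,-0.001,0.02],[0.001,-0.001,0.036],[0.001,-0.001,0.0435],[0.001,-0.001,0.0435],[0.001,-0.001,0.0435]],"twist":[[0,0,0],[0,0,0],[0,0,0],[0,0,0],[0,0,0]],"fingers":[1,1,1,1,1]}';  python3 -m handwheel '{"xyz":[[0,0,0],[0,0,0],[0,0,0]],"twist":[[0,0,0],[0,0,0],[0,0,0]],"fingers":[0.6,0.6,0.6]}'; python3 -m handwheel '{"xyz":[[0,0,-0.03],[0,0,-0.06],[0,0,-0.09],[0,0,-0.09]],"twist":[[0,0,0],[0,0,0],[0,0,0],[0,0,0]],"fingers":[0.6,0.6,0.6,0.6]}';python3 plan.py 506 73 250 16
```

```text
t: 5.5
tool_pos: [555.9, -258.0, 185.9]
ee_rot: [-0.138, -3.138, -0.001]
wrist_force: [-7.6, 4.7, 21.6]
gripper_width: 0.174
gripper_force: 64.5
t: 5.88
tool_pos: [556.2, -258.6, 182.7]
ee_rot: [-0.139, -3.138, -0.0]
wrist_force: [-0.1, -0.3, 0.3]
gripper_width: 0.396
gripper_force: 0.0
t: 6.38
tool_pos: [557.2, -259.4, 275.3]
ee_rot: [0.139, 3.134, -0.004]
wrist_force: [-0.6, 1.4, 0.3]
gripper_width: 0.397
gripper_force: 0.0
at [ 557.2 -259.4  275.3] closing dir 84.9 q6 -0.47 t 6.38 w 0.397 tilt [ 0.23 -0.14]
shift [0.0804 0.3266 0.0243]
twist z 68.9
```

```bash
python3 -m handwheel '{"xyz":[[0.014,0.057,0],[0.028,0.114,0],[0.042,0.171,0],[0.056,0.228,0],[0.07,0.285,0]],"twist":[[0,0,10],[0,0,20],[0,0,30],[0,0,40],[0,0,50]],"fingers":[0.55,0.55,0.55,0.55,0.55]}' | head -2; python3 -m handwheel '{"xyz":[[0,0,0],[0,0,0]],"twist":[[0,0,10],[0,0,18.5]],"fingers":[0.55,0.55]}' |head -2;python3 plan.py 506 73.3 230 16
python3 - <<'E'
from h import *
for n in ("top","scene"):
    c=cam(n);np.savez(f"{n}2.npz",**c)
c=cam("scene",2);u=proj(c,[556,-257,20])[0].astype(int)
d=cv2.resize(c["frame"][u[1]-35:u[1]+35,u[0]-40:u[0]+40,::-1],(560,490),interpolation=cv2.INTER_CUBIC)
cv2.imwrite("pics/f3.png",d)
E
```

```text
t: 7.0
tool_pos: [511.1, 30.6, 271.9]
t: 7.25
tool_pos: [511.4, 30.0, 271.8]
at [511.4  30.  271.8] closing dir 16.7 q6 1.19 t 7.25 w 0.451 tilt [-0.11  0.  ]
shift [0.043  0.0074 0.0418]
twist z 0.7
```

View pics/f3.png

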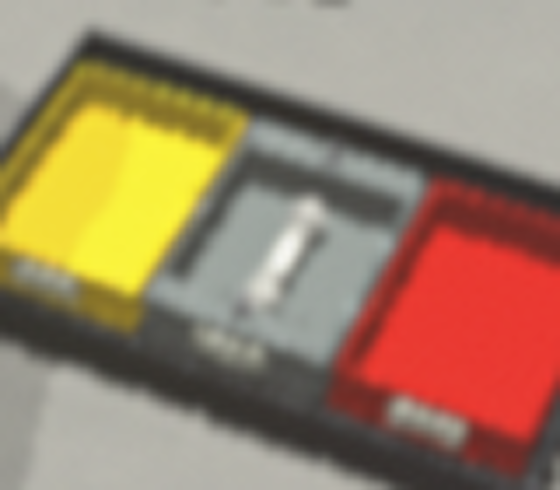

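The filter lies in the grey pocket, (315,205)–(262,300), clear of the walls. Now the cover.

```bash
python3 -m handwheel '{"xyz":[[0.02,0.0035,0.015],[0.043,0.0074,0.035],[0.043,0.0074,0.0415],[0.043,0.0074,0.0415],[0.043,0.0074,0.0415]],"twist":[[0,0,0.7],[0,0,0.7],[0,0,0.7],[0,0,0.7],[0,0,0.7]],"fingers":[0.55,0.55,0.55,0.55,0.55]}'|head -2;python3 plan.py 506 73.3 182 16
```

```text
t: 7.98
tool_pos: [507.1, 71.4, 231.9]
at [507.1  71.4 231.9] closing dir 16.2 q6 1.28 t 7.97 w 0.453 tilt [ 0.04 -0.01]
shift [ 0.0021 -0.0006  0.0499]
twist z 0.2
```

```bash
python3 -m handwheel '{"xyz":[[0.001,-0.0006,0.025],[0.001,-0.0006,0.045],[0.001,-0.0006,0.05],[0.001,-0.0006,0.05]],"twist":[[0,0,0],[0,0,0],[0,0,0],[0,0,0]],"fingers":[0.55,0.55,0.55,0.55]}'|sed -n '2p;4p';python3 -m handwheel '{"xyz":[[0,0,0],[0,0,0],[0,0,0],[0,0,0],[0,0,0]],"twist":[[0,0,0],[0,0,0],[0,0,0],[0,0,0],[0,0,0]],"fingers":[1,1,1,1,1]}'; python3 plan.py; python3 -m handwheel '{"xyz":[[0,0,-0.02],[0,0,-0.05],[0,0,-0.085],[0,0,-0.085]],"twist":[[0,0,0],[0,0,0],[0,0,0],[0,0,0]],"fingers":[1,1,1,1]}';python3 plan.py 556.7 -257.8 262 -5
```

```text
tool_pos: [506.2, 72.6, 181.9]
wrist_force: [-0.3, -0.4, -0.3]
t: 9.1
tool_pos: [506.4, 72.9, 182.5]
ee_rot: [1.886, 2.511, 0.001]
wrist_force: [-1.4, -1.4, 5.8]
gripper_width: 0.129
gripper_force: 59.6
at [506.4  72.9 182.5] closing dir 16.2 q6 1.29 t 9.1 w 0.129 tilt [ 0.1  -0.02]
t: 9.6
tool_pos: [507.0, 73.0, 268.9]
ee_rot: [1.884, 2.509, 0.005]
wrist_force: [0.4, -0.4, -2.7]
gripper_width: 0.13
gripper_force: 58.8
at [507.   73.  268.9] closing dir 16.2 q6 1.29 t 9.6 w 0.13 tilt [0.3  0.01]
shift [-0.3315 -0.0446  0.0071]
twist z 21.2
```

```bash
python3 -m handwheel '{"xyz":[[-0.03,-0.004,0],[-0.08,-0.011,0],[-0.135,-0.018,0],[-0.19,-0.0255,0],[-0.245,-0.033,0]],"twist":[[0,0,4],[0,0,9],[0,0,14],[0,0,19],[0,0,21.2]],"fingers":[1,1,1,1,1]}' | head -2; python3 -m handwheel '{"xyz":[[0,0,0],[0,0,0]],"twist":[[0,0,0],[0,0,0]],"fingers":[1,1]}' | head -2 ;python3 plan.py 556.7 -257.8 255 -5
```

```text
t: 10.22
tool_pos: [542.0, -173.1, 265.1]
t: 10.48
tool_pos: [541.6, -171.3, 265.1]
at [ 541.6 -171.3  265.1] closing dir -5.0 q6 1.22 t 10.47 w 0.128 tilt [-0.14  0.1 ]
shift [-0.0849  0.0227  0.0099]
twist z -0.0
```

```bash
python3 -m handwheel '{"xyz":[[-0.04,0.011,0.005],[-0.085,0.0227,0.01],[-0.085,0.0227,0.01],[-0.085,0.0227,0.01],[-0.085,0.0227,0.01]],"twist":[[0,0,0],[0,0,0],[0,0,0],[0,0,0],[0,0,0]],"fingers":[1,1,1,1,1]}' | sed -n '2p;4p' ;python3 plan.py 556.7 -257.8 209.5 -5
python3 - <<'E'
from h import *
out=[]
for n in ("top","scene"):
    c=cam(n);np.savez(f"{n}3.npz",**c)
    u=proj(c,[556,-257,45])[0].astype(int)
    out.append(cv2.resize(c["frame"][u[1]-36:u[1]+36,u[0]-28:u[0]+28,::-1],(395,510),interpolation=cv2.INTER_CUBIC)); print(u)
cv2.imwrite("pics/g1.png",np.hstack(out))
E
```

```text
tool_pos: [557.4, -256.4, 256.3]
wrist_force: [-0.9, 0.8, -1.9]
at [ 557.4 -256.4  256.3] closing dir -4.9 q6 1.1 t 11.1 w 0.129 tilt [-0.06  0.05]
shift [-0.0015 -0.0005  0.0468]
twist z 0.1
[361 195]
[326 220]
```

View pics/g1.png

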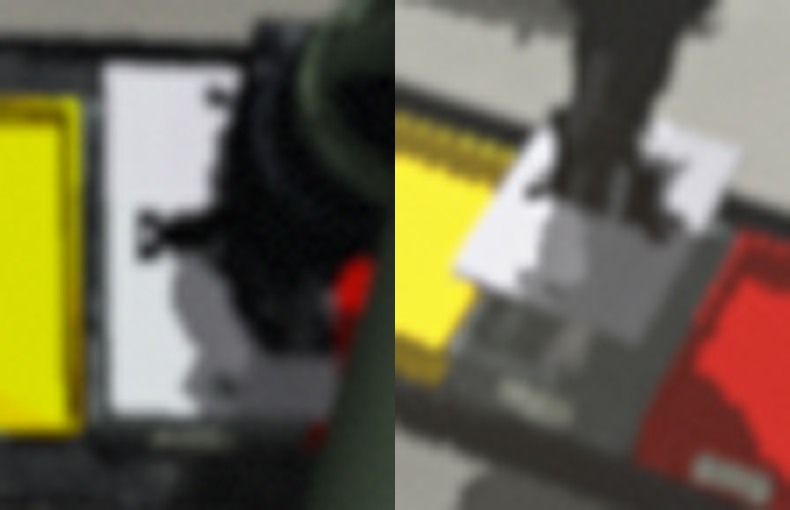

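The held cover's holes show in the top view at crop (217,96) and (225,385). I'll compare them with the pins in the same camera.

Run:
```python
from fit import *
T=cam("top",3);T0=cam("top",0)
far=[363.35,172.1];near=speck(T,[364.5,212.9],2);print(near)
for z in(75,78):
    P=plane(T,[far,near],z);d=P[0]-P[1];print(z,P[:,:2].round(1).tolist(),P.mean(0)[:2].round(1),np.degrees(np.arctan2(d[1],d[0])).round(1),np.hypot(*d[:2]).round(1))
# cover outline left edge + pins from eyeball
for z in(33,36):
    P=plane(T0,[[360.1,176.7],[360.9,215.6]],z);d=P[0]-P[1];print("pins",z,P[:,:2].round(1).tolist(),P.mean(0)[:2].round(1),np.degrees(np.arctan2(d[1],d[0])).round(1),np.hypot(*d[:2]).round(1))
# dump pin neighbourhoods
g=cv2.cvtColor(T0["frame"],cv2.COLOR_RGB2GRAY)
print(g[173:181,356:366]);print(g[211:220,356:366])
S0=cam("scene",0);g=cv2.cvtColor(S0["frame"],cv2.COLOR_RGB2GRAY);print(g[209:216,328:338]);print(g[231:239,315:325])
```

```text
[364.85245902 213.32786885]
75 [[618.7, -261.8], [499.5, -253.1]] [ 559.1 -257.5] -4.2 119.6
78 [[618.0, -260.9], [499.0, -252.3]] [ 558.5 -256.6] -4.2 119.3
pins 33 [[615.7, -263.1], [499.2, -253.1]] [ 557.4 -258.1] -4.9 116.9
pins 36 [[614.9, -262.3], [498.8, -252.2]] [ 556.9 -257.3] -4.9 116.6
[[ 73  70  69  68  71  70  69  66  66  63]
 [ 92  92  93  92  97  98  97  93  92  89]
 [110 108 107 103 104 110 112 111 109 110]
 [118 117 110  97  94 103 112 114 118 115]
 [123 118 113  93  87  96 106 114 118 117]
 [112 110 104  92  83  91 103 105 109 110]
 [ 80  79  74  69  66  69  72  75  81  82]
 [ 49  49  47  47  44  46  47  48  53  51]]
[[119 120 118 120 118 119 119 119 117 117]
 [116 115 115 115 116 115 116 117 119 119]
 [112 113 110 108 106 108 114 118 120 120]
 [114 115 115 112 104 105 117 122 123 122]
 [120 118 117 112 101 104 119 121 118 121]
 [121 121 119 110  93  92 104 111 116 118]
 [119 121 120 113  93  87 100 108 114 118]
 [119 122 124 124 117 113 112 114 115 118]
 [126 125 129 135 138 135 127 113 107 106]]
[[ 70  59  51  47  45  46  46  47  54  64]
 [112  95  76  69  64  58  50  44  43  45]
 [143 129 113 105  92  78  69  60  49  46]
 [149 146 139 128 112 102 103  93  79  71]
 [139 147 142 131 118 119 133 127 116 113]
 [115 127 126 121 118 128 143 146 143 144]
 [ 85  93  98 104 111 121 137 144 147 149]]
[[149 147 147 148 149 149 149 148 148 148]
 [148 144 143 147 149 149 149 148 148 148]
 [148 143 141 141 140 141 146 149 149 148]
 [149 147 143 131 123 127 144 150 150 149]
 [148 150 143 124 114 122 142 152 154 150]
 [135 144 141 126 124 131 143 153 155 151]
 [124 133 131 128 134 140 143 149 153 151]
 [141 139 123 120 126 127 134 143 148 150]]
```

```bash
python3 plan.py 555.8 -257.1 224 -5; python3 -m handwheel '{"xyz":[[-0.0007,-0.0016,0.01],[-0.0007,-0.0016,0.02],[-0.0007,-0.0016,0.03],[-0.0007,-0.0016,0.03],[-0.0007,-0.0016,0.03]],"twist":[[0,0,0],[0,0,0],[0,0,0],[0,0,0],[0,0,0]],"fingers":[1,1,1,1,1]}';python3 plan.py 555.8 -257.1 209.5 -5; python3 -c "
from cell import observe
print([observe()['tool_pos'].round(2) for _ in range(4)])
from h import *
out=[]
for n in ('top','scene'):
    c=cam(n);np.savez(f'{n}4.npz',**c)
    u=proj(c,[556,-257,45])[0].astype(int)
    out.append(cv2.resize(c['frame'][u[1]-36:u[1]+36,u[0]-28:u[0]+28,::-1],(395,510),interpolation=cv2.INTER_CUBIC))
cv2.imwrite('pics/g2.png',np.hstack(out))
"
```

```text
at [ 557.6 -256.9  256.6] closing dir -4.9 q6 1.1 t 11.2 w 0.127 tilt [-0.02  0.02]
shift [-0.0004 -0.0018  0.0326]
twist z 0.1
t: 11.82
tool_pos: [556.0, -258.9, 226.4]
ee_rot: [-2.317, -2.122, 0.0]
wrist_force: [-0.1, 0.9, -2.7]
gripper_width: 0.132
gripper_force: 58.8
at [ 556.  -258.9  226.4] closing dir -5.0 q6 1.1 t 11.82 w 0.132 tilt [-0.01  0.  ]
shift [ 0.0018 -0.0004  0.0169]
twist z -0.0
[array([ 556.02, -258.91,  226.44]), array([ 556.02, -258.91,  226.44]), array([ 556.02, -258.91,  226.44]), array([ 556.02, -258.91,  226.44])]
```

View pics/g2.png

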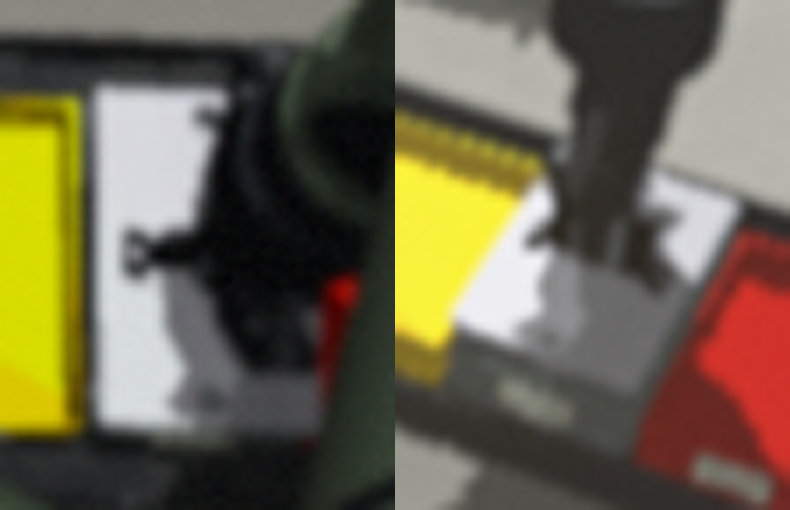

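Cover hovers just over the pins; holes in the top crop are at (207,117) and (213,402).

```bash
python3 - <<'E'
from fit import *
T=cam("top",4)
near=speck(T,[362.8,215.3],2);print(near)
for n in([362.8,215.3],near):
    P=plane(T,[[361.9,175.1],n],47);d=P[0]-P[1];print(P[:,:2].round(1).tolist(),P.mean(0)[:2].round(1),np.hypot(*d[:2]).round(1))
T0=cam("top",0);pin=plane(T0,[[360.1,176.7],[360.6,216]],34);print(pin[:,:2].round(1).tolist(),pin.mean(0)[:2].round(1))
# left edge of cover (white) vs yellow bin edge per row
S=cam("scene",4)
g=cv2.cvtColor(T["frame"],cv2.COLOR_RGB2GRAY);print(g[211:220,358:368])
E
python3 plan.py
```

```text
[362.76470588 215.32352941]
[[616.9, -264.9], [497.9, -254.7]] [ 557.4 -259.8] 119.4
[[616.9, -264.9], [497.9, -254.6]] [ 557.4 -259.8] 119.5
[[615.4, -262.8], [498.0, -251.8]] [ 556.7 -257.3]
[[190 146 113 106 108 107 110 105  91  70]
 [175 130 106 104 102 105 108 104  93  78]
 [153 117 103  94  90  94 101 101  89  77]
 [130 108  96  84  76  78  88  92  86  79]
 [117 104  95  79  71  69  75  81  81  77]
 [121 109  97  84  74  71  76  79  77  79]
 [146 127 113  97  89  86  86  84  79  76]
 [156 144 123 101  95  93  91  82  73  75]
 [130 128 110  94  89  85  79  69  64  62]]
at [ 556.2 -259.   226.9] closing dir -5.0 q6 1.1 t 11.93 w 0.127 tilt [ 0.03 -0.02]
```

```bash
python3 -m handwheel '{"xyz":[[0.002,-0.0009,0],[0.002,-0.0009,0],[0.002,-0.0009,0.004],[0.002,-0.0009,0.008],[0.002,-0.0009,0.008]],"twist":[[0,0,0],[0,0,0],[0,0,0],[0,0,0],[0,0,0]],"fingers":[1,1,1,1,1]}';python3 -m handwheel '{"xyz":[[0,0,0.002],[0,0,0.004],[0,0,0.004]],"twist":[[0,0,0],[0,0,0],[0,0,0]],"fingers":[1,1,1]}';python3 plan.py 555.8 -257.1 209.5 -5
```

```text
t: 12.55
tool_pos: [555.4, -257.2, 218.2]
ee_rot: [2.316, 2.121, -0.001]
wrist_force: [-0.5, -2.0, -2.5]
gripper_width: 0.128
gripper_force: 58.6
t: 12.92
tool_pos: [555.6, -257.3, 214.7]
ee_rot: [2.315, 2.121, -0.001]
wrist_force: [2.5, -5.2, -2.3]
gripper_width: 0.13
gripper_force: 58.8
at [ 555.6 -257.3  214.7] closing dir -5.0 q6 1.1 t 12.93 w 0.13 tilt [ 0.05 -0.09]
shift [0.0002 0.0002 0.0052]
twist z -0.0
```

The pins are in the holes, with a light lateral force toward -y. Comply slightly and seat.

```bash
python3 -m handwheel '{"xyz":[[-0.0008,0.0003,0],[-0.0008,0.0003,0.002],[-0.0008,0.0003,0.004],[-0.0008,0.0003,0.005],[-0.0008,0.0003,0.005]],"twist":[[0,0,0],[0,0,0],[0,0,0],[0,0,0],[0,0,0]],"fingers":[1,1,1,1,1]}';python3 plan.py 555.8 -257.1 209.5 -5
```

```text
t: 13.55
tool_pos: [555.5, -257.5, 212.5]
ee_rot: [2.315, 2.121, 0.0]
wrist_force: [-4.9, 0.3, 20.3]
gripper_width: 0.129
gripper_force: 62.2
at [ 555.5 -257.5  212.5] closing dir -5.0 q6 1.1 t 13.55 w 0.129 tilt [ 0.06 -0.06]
shift [0.0004 0.0003 0.003 ]
twist z -0.0
```

Contact is 3 mm above the height for a bin on the bench. The filter also touched down 3 mm high, so the bins stand on a tray floor about 3 mm thick and the cover is seated. Releasing, then checking.

```bash
python3 -m handwheel '{"xyz":[[0,0,0],[0,0,0],[0,0,0]],"twist":[[0,0,0],[0,0,0],[0,0,0]],"fingers":[0.6,0.6,0.6]}';python3 -m handwheel '{"xyz":[[0,0,-0.03],[0,0,-0.06],[0,0,-0.09],[0,0,-0.09]],"twist":[[0,0,0],[0,0,0],[0,0,0],[0,0,0]],"fingers":[0.6,0.6,0.6,0.6]}'|head -2;python3 plan.py 464 315.5 260 67.5
```

```text
t: 13.92
tool_pos: [555.2, -257.1, 208.8]
ee_rot: [-2.315, -2.121, -0.0]
wrist_force: [0.4, 0.6, -0.8]
gripper_width: 0.401
gripper_force: 0.0
t: 14.42
tool_pos: [556.4, -257.9, 301.7]
at [ 556.4 -257.9  301.7] closing dir -5.0 q6 1.1 t 14.43 w 0.401 tilt [ 0.21 -0.11]
shift [ 0.5633 -0.1422  0.0402]
twist z -72.5
```

```bash
python3 -m handwheel '{"xyz":[[0.055,-0.014,0],[0.11,-0.028,0],[0.165,-0.042,0],[0.22,-0.056,0],[0.275,-0.07,0]],"twist":[[0,0,-10],[0,0,-20],[0,0,-30],[0,0,-40],[0,0,-50]],"fingers":[0.3,0.3,0.3,0.3,0.3]}' | head -2; python3 plan.py 464 315.5 260 67.5
python3 - <<'E'
from h import *
c=cam("scene");np.savez("scene5.npz",**c);u=proj(c,[556,-257,30])[0].astype(int)
d=cv2.resize(c["frame"][u[1]-36:u[1]+36,u[0]-40:u[0]+40,::-1],(720,600*72//80),interpolation=cv2.INTER_CUBIC)
cv2.imwrite("pics/g3.png",d)
E
```

```text
t: 15.05
tool_pos: [508.7, 24.3, 298.2]
at [508.7  24.3 298.2] closing dir 45.3 q6 0.68 t 15.05 w 0.701 tilt [-0.12  0.03]
shift [0.2365 0.1756 0.0385]
twist z -22.2
```

View pics/g3.png

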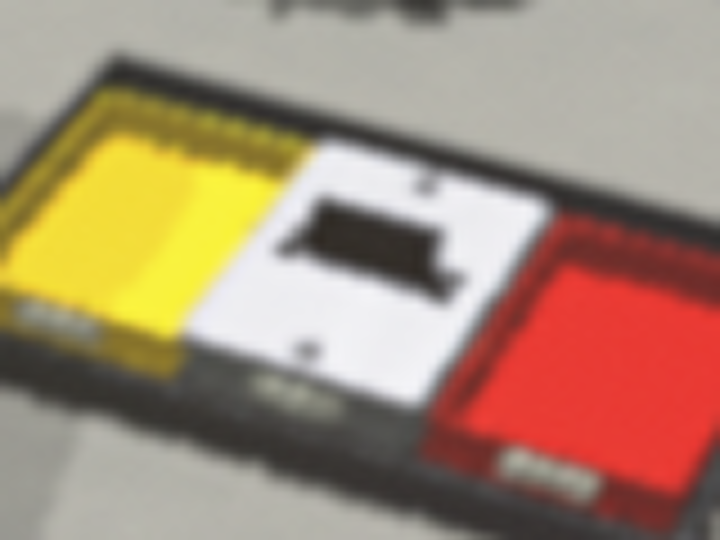

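The cover lies flush on the grey bin, its edges level with the neighbours' rims, and dark pins show in the holes at (427,185) and (307,350). On to the board.

```bash
python3 -m handwheel '{"xyz":[[0.046,0.034,0.008],[0.092,0.068,0.016],[0.138,0.102,0.024],[0.184,0.136,0.032],[0.23,0.17,0.038]],"twist":[[0,0,-5],[0,0,-10],[0,0,-15],[0,0,-20],[0,0,-22]],"fingers":[0.3,0.3,0.3,0.3,0.3]}' | head -2; python3 -m handwheel '{"xyz":[[0,0,0],[0,0,0]],"twist":[[0,0,0],[0,0,0]],"fingers":[0.3,0.3]}' | head -2 ;python3 plan.py 464 315.5 215 67.5
```

```text
t: 15.72
tool_pos: [466.4, 306.8, 259.8]
t: 15.98
tool_pos: [466.9, 304.9, 260.4]
at [466.9 304.9 260.4] closing dir 67.0 q6 0.85 t 15.97 w 0.698 tilt [-0.11 -0.08]
shift [0.0067 0.0087 0.0454]
twist z -0.5
```

```bash
python3 -m handwheel '{"xyz":[[0.0067,0.0087,0.02],[0.0067,0.0087,0.04],[0.0067,0.0087,0.045],[0.0067,0.0087,0.045]],"twist":[[0,0,-0.5],[0,0,-0.5],[0,0,-0.5],[0,0,-0.5]],"fingers":[0.3,0.3,0.3,0.3]}' | head -2 ;python3 plan.py 464 315.5 174.5 67.5
python3 - <<'E'
from h import *
c=cam("scene");u=proj(c,[464,315,20])[0].astype(int)
d=cv2.resize(c["frame"][u[1]-30:u[1]+25,u[0]-35:u[0]+35,::-1],(560,440),interpolation=cv2.INTER_CUBIC)
cv2.imwrite("pics/b1.png",d)
E
```

```text
t: 16.48
tool_pos: [465.0, 314.8, 216.4]
at [465.  314.8 216.4] closing dir 67.4 q6 0.86 t 16.48 w 0.7 tilt [-0.04 -0.03]
shift [0.0011 0.0003 0.0419]
twist z -0.1
```

View pics/b1.png

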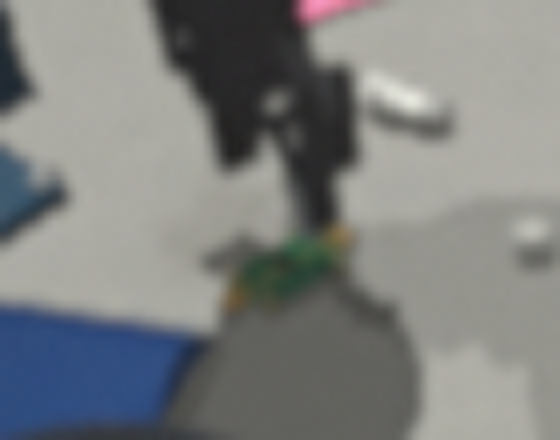

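The fingers at (240,160) and (325,225) straddle the board at (290,268). Descending and gripping.

```bash
python3 -m handwheel '{"xyz":[[0.0008,0,0.02],[0.0008,0,0.036],[0.0008,0,0.042],[0.0008,0,0.042]],"twist":[[0,0,0],[0,0,0],[0,0,0],[0,0,0]],"fingers":[0.3,0.3,0.3,0.3]}'|sed -n '2p;4p';python3 -m handwheel '{"xyz":[[0,0,0],[0,0,0],[0,0,0],[0,0,0],[0,0,0]],"twist":[[0,0,0],[0,0,0],[0,0,0],[0,0,0],[0,0,0]],"fingers":[0.8,0.8,0.8,0.8,0.8]}'; python3 -m handwheel '{"xyz":[[0,0,-0.02],[0,0,-0.05],[0,0,-0.085],[0,0,-0.085]],"twist":[[0,0,0],[0,0,0],[0,0,0],[0,0,0]],"fingers":[0.8,0.8,0.8,0.8]}';python3 plan.py 565.5 -164.2 260 85
```

```text
tool_pos: [463.8, 316.2, 174.3]
wrist_force: [0.3, 0.2, 0.5]
t: 17.65
tool_pos: [464.2, 316.5, 175.6]
ee_rot: [0.613, 3.08, 0.001]
wrist_force: [-0.6, -0.7, 5.7]
gripper_width: 0.371
gripper_force: 58.8
t: 18.15
tool_pos: [465.2, 317.0, 262.6]
ee_rot: [0.612, 3.076, 0.006]
wrist_force: [-0.5, 0.4, -0.9]
gripper_width: 0.371
gripper_force: 59.4
at [465.2 317.  262.6] closing dir 67.5 q6 0.86 t 18.15 w 0.371 tilt [0.32 0.16]
shift [-0.2768 -0.4062  0.0018]
twist z -17.5
```

```bash
python3 -m handwheel '{"xyz":[[-0.02,-0.03,0],[-0.05,-0.073,0],[-0.08,-0.117,0],[-0.11,-0.161,0],[-0.14,-0.205,0]],"twist":[[0,0,-3],[0,0,-7],[0,0,-11],[0,0,-15],[0,0,-17.5]],"fingers":[0.8,0.8,0.8,0.8,0.8]}' | head -2; python3 -m handwheel '{"xyz":[[0,0,0]],"twist":[[0,0,0]],"fingers":[0.8]}' | head -2 ;python3 plan.py 564.5 -164 260 85
```

```text
t: 18.77
tool_pos: [514.6, 71.7, 258.8]
t: 18.9
tool_pos: [515.2, 70.2, 258.9]
at [515.2  70.2 258.9] closing dir 84.7 q6 0.09 t 18.9 w 0.373 tilt [-0.02 -0.03]
shift [-0.0709 -0.2286 -0.001 ]
twist z -0.3
```

```bash
python3 -m handwheel '{"xyz":[[-0.016,-0.05,0],[-0.033,-0.105,0],[-0.05,-0.16,0],[-0.066,-0.212,0],[-0.071,-0.2286,0]],"twist":[[0,0,0],[0,0,0],[0,0,0],[0,0,0],[0,0,0]],"fingers":[0.8,0.8,0.8,0.8,0.8]}' | head -2; python3 -m handwheel '{"xyz":[[0,0,0],[0,0,0.025],[0,0,0.025]],"twist":[[0,0,0],[0,0,0],[0,0,0]],"fingers":[0.8,0.8,0.8]}' | head -2 ;python3 plan.py 564.5 -164 182.5 85
python3 - <<'E'
from h import *
c=cam("scene");u=proj(c,[560,-200,40])[0].astype(int)
d=cv2.resize(c["frame"][u[1]-36:u[1]+36,u[0]-40:u[0]+40,::-1],(560,504),interpolation=cv2.INTER_CUBIC)
cv2.imwrite("pics/b2.png",d)
E
```

```text
t: 19.52
tool_pos: [566.0, -162.5, 258.9]
t: 19.9
tool_pos: [564.1, -158.0, 232.7]
at [ 564.1 -158.   232.7] closing dir 85.1 q6 -0.31 t 19.9 w 0.375 tilt [-0.27  0.15]
shift [-0.0012 -0.006   0.0502]
twist z 0.1
```

View pics/b2.png

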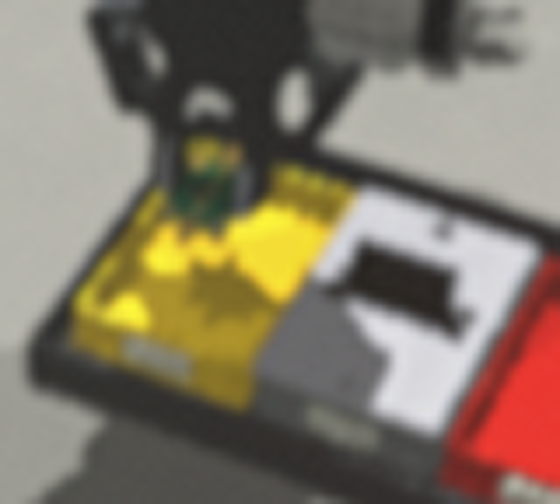

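The board hangs level over the yellow bin at (208,190), fingers inside its walls. Re-centre, then lower. That was picture 14, so from here I check by numbers.

```bash
python3 -m handwheel '{"xyz":[[-0.0012,-0.005,0],[-0.0012,-0.005,0.015],[-0.0012,-0.005,0.015],[-0.0012,-0.005,0.015],[-0.0012,-0.005,0.015]],"twist":[[0,0,0],[0,0,0],[0,0,0],[0,0,0],[0,0,0]],"fingers":[0.8,0.8,0.8,0.8,0.8]}' | head -2; python3 plan.py 564.5 -164 182 85
```

```text
t: 20.58
tool_pos: [566.3, -165.8, 219.7]
at [ 566.3 -165.8  219.7] closing dir 85.0 q6 -0.32 t 20.57 w 0.37 tilt [ 0.02 -0.01]
shift [0.002  0.0016 0.0377]
twist z -0.0
```

```bash
python3 -m handwheel '{"xyz":[[0.001,0.0012,0.015],[0.001,0.0012,0.027],[0.001,0.0012,0.034],[0.001,0.0012,0.037],[0.001,0.0012,0.037]],"twist":[[0,0,0],[0,0,0],[0,0,0],[0,0,0],[0,0,0]],"fingers":[0.8,0.8,0.8,0.8,0.8]}'; python3 plan.py 564.5 -164 181 85
```

```text
t: 21.2
tool_pos: [565.4, -164.4, 182.4]
ee_rot: [-0.137, -3.138, -0.0]
wrist_force: [0.3, -0.6, 0.9]
gripper_width: 0.37
gripper_force: 59.5
at [ 565.4 -164.4  182.4] closing dir 85.0 q6 -0.32 t 21.2 w 0.37 tilt [-0.01  0.  ]
shift [0.0009 0.0004 0.0014]
twist z -0.0
```

```bash
python3 -m handwheel '{"xyz":[[0,0,0.0015],[0,0,0.0015]],"twist":[[0,0,0],[0,0,0]],"fingers":[0.8,0.8]}' | sed -n '2p;4p'; python3 -m handwheel '{"xyz":[[0,0,0],[0,0,0],[0,0,0]],"twist":[[0,0,0],[0,0,0],[0,0,0]],"fingers":[0.53,0.53,0.53]}'; python3 -m handwheel '{"xyz":[[0,0,-0.03],[0,0,-0.06],[0,0,-0.09],[0,0,-0.09]],"twist":[[0,0,0],[0,0,0],[0,0,0],[0,0,0]],"fingers":[0.53,0.53,0.53,0.53]}'|sed -n '2p;4p';python3 plan.py 670.5 189 260 140
```

```text
tool_pos: [565.7, -164.6, 181.7]
wrist_force: [-1.4, 0.5, 3.8]
t: 21.82
tool_pos: [565.3, -164.4, 180.9]
ee_rot: [-0.137, -3.138, -0.0]
wrist_force: [0.7, 0.5, 0.6]
gripper_width: 0.469
gripper_force: 0.0
tool_pos: [566.5, -164.9, 273.5]
wrist_force: [0.0, 0.1, 0.3]
at [ 566.5 -164.9  273.5] closing dir 85.0 q6 -0.32 t 22.32 w 0.47 tilt [ 0.26 -0.11]
shift [-0.0727  0.3616  0.0133]
twist z -55.0
```

```bash
python3 -m handwheel '{"xyz":[[-0.011,0.055,0],[-0.022,0.11,0],[-0.033,0.165,0],[-0.044,0.22,0],[-0.055,0.275,0]],"twist":[[0,0,-10],[0,0,-20],[0,0,-30],[0,0,-40],[0,0,-50]],"fingers":[0.5,0.5,0.5,0.5,0.5]}' | head -2; python3 -m handwheel '{"xyz":[[0,0,0],[0,0,0]],"twist":[[0,0,-5],[0,0,-5]],"fingers":[0.5,0.5]}' | head -2 ;python3 plan.py 671 189 220 140
```

```text
t: 22.95
tool_pos: [644.1, 106.5, 269.6]
t: 23.2
tool_pos: [643.7, 105.5, 269.4]
at [643.7 105.5 269.4] closing dir 140.0 q6 -0.82 t 23.2 w 0.499 tilt [-0.13 -0.02]
shift [-0.0816  0.0326  0.0494]
twist z 0.0
```

Run:
```python
from meas import *
c=cam("top");np.savez("top6.npz",**c)
s=cam("scene");np.savez("scene6.npz",**s)
for n,c in(("T",c),("S",s)):
    H=hsv(c);h,sa,v=[H[:,:,i].astype(int) for i in range(3)]
    for nm,m in (("green",(h>40)&(h<90)&(sa>70)&(v>40)),("blue",(h>108)&(h<132)&(sa>110)&(v>60)),("white",(sa<30)&(v>175))):
        for A,ce,b in blobs(m,5):
            P=plane(c,ce,12)[0]
            if 400<P[0]<720 and -420<P[1]<230: print(n,nm,A,ce,P[:2].round(1),outl(c,b,30 if A>300 else 12))
```

```text
T green 121 [327.6 195.9] [ 566.1 -165.5] [ 566.1 -165.2   46.3   29.7   -4.8]
T white 1171 [360.3 196.4] [ 560.  -263.3] [ 558.4 -259.   141.5   91.5   -4.1]
S green 57 [299.9 218.5] [ 565.7 -164.1] [ 565.4 -164.2   48.    31.3   -3.9]
S blue 7 [223.7 178.4] [663.  187.5] [662.6 188.   16.3  13.  -66.5]
S white 9855 [341.9 261.4] [ 435.4 -346.2] [ 527.3 -352.   695.5  557.4   -7.7]
S white 8 [226.8 181. ] [653.  168.4] [653.5 167.6  17.4  15.5 -27.6]
S white 17 [260.5 197.1] [616.4   7.9] [617.5   8.5  32.   17.6  42.3]
S white 629 [325.3 224.7] [ 571.4 -253.2] [ 560.3 -255.6  146.4   93.2   -4.6]
S white 52 [252.  222.2] [481.6 -19.4] [491.1 -20.5  85.4  18.7  -0. ]
```

The board is flat and centred in the yellow bin, and the cover outline measures about 141 x 91 in place. Next, the stick.

```bash
python3 -m handwheel '{"xyz":[[-0.04,0.016,0.01],[-0.08,0.032,0.03],[-0.0816,0.0326,0.045],[-0.0816,0.0326,0.045],[-0.0816,0.0326,0.045]],"twist":[[0,0,0],[0,0,0],[0,0,0],[0,0,0],[0,0,0]],"fingers":[0.5,0.5,0.5,0.5,0.5]}' | head -2;python3 plan.py 671 189 175.5 140
```

```text
t: 23.92
tool_pos: [671.7, 186.7, 226.4]
at [671.7 186.7 226.4] closing dir 139.9 q6 -0.7 t 23.93 w 0.499 tilt [-0.01 -0.02]
shift [-0.0013  0.0021  0.0509]
twist z -0.1
```

```bash
python3 -m handwheel '{"xyz":[[-0.001,0.0015,0.025],[-0.001,0.0015,0.045],[-0.001,0.0015,0.051],[-0.001,0.0015,0.051]],"twist":[[0,0,0],[0,0,0],[0,0,0],[0,0,0]],"fingers":[0.5,0.5,0.5,0.5]}'|sed -n '2p;4p';python3 -m handwheel '{"xyz":[[0,0,0],[0,0,0],[0,0,0],[0,0,0],[0,0,0]],"twist":[[0,0,0],[0,0,0],[0,0,0],[0,0,0],[0,0,0]],"fingers":[1,1,1,1,1]}'; python3 -m handwheel '{"xyz":[[0,0,-0.03],[0,0,-0.06],[0,0,-0.085],[0,0,-0.085]],"twist":[[0,0,0],[0,0,0],[0,0,0],[0,0,0]],"fingers":[1,1,1,1]}';python3 plan.py 547.8 -351.3 260 85
```

```text
tool_pos: [671.1, 189.5, 174.8]
wrist_force: [-0.5, 0.7, 0.1]
t: 25.05
tool_pos: [671.7, 190.0, 176.2]
ee_rot: [-1.327, 2.846, -0.001]
wrist_force: [-1.1, -0.2, 5.0]
gripper_width: 0.18
gripper_force: 59.4
t: 25.55
tool_pos: [672.1, 190.2, 262.2]
ee_rot: [-1.326, 2.843, -0.002]
wrist_force: [-0.3, 0.5, 0.4]
gripper_width: 0.182
gripper_force: 58.7
at [672.1 190.2 262.2] closing dir 140.0 q6 -0.7 t 25.55 w 0.182 tilt [0.25 0.05]
shift [ 0.4947 -0.2529  0.0012]
twist z 55.0
```

```bash
python3 -m handwheel '{"xyz":[[0.03,-0.015,0],[0.08,-0.041,0],[0.13,-0.0665,0],[0.18,-0.092,0],[0.23,-0.118,0]],"twist":[[0,0,10],[0,0,20],[0,0,30],[0,0,40],[0,0,50]],"fingers":[1,1,1,1,1]}' | head -2; python3 -m handwheel '{"xyz":[[0,0,0]],"twist":[[0,0,5]],"fingers":[1]}' | head -2 ;python3 plan.py 547.8 -351.3 260 85
```

```text
t: 26.18
tool_pos: [612.5, -63.5, 258.3]
t: 26.3
tool_pos: [612.2, -66.0, 258.3]
at [612.2 -66.  258.3] closing dir 84.5 q6 -0.13 t 26.3 w 0.187 tilt [-0.14 -0.02]
shift [ 0.0366 -0.2902 -0.0014]
twist z -0.5
```

```bash
python3 -m handwheel '{"xyz":[[0.006,-0.05,0],[0.0135,-0.107,0],[0.021,-0.164,0],[0.028,-0.22,0],[0.034,-0.27,0]],"twist":[[0,0,0],[0,0,0],[0,0,0],[0,0,0],[0,0,0]],"fingers":[1,1,1,1,1]}' | head -2; python3 -m handwheel '{"xyz":[[0.002,-0.018,0],[0.002,-0.018,0.025],[0.002,-0.018,0.03],[0.002,-0.018,0.03]],"twist":[[0,0,0],[0,0,0],[0,0,0],[0,0,0]],"fingers":[1,1,1,1]}' | sed -n '2p;5p' ;python3 plan.py 547.8 -351.3 182 85
```

```text
t: 26.92
tool_pos: [555.0, -329.7, 258.2]
tool_pos: [552.6, -344.8, 229.2]
gripper_width: 0.182
at [ 552.6 -344.8  229.2] closing dir 85.1 q6 -0.58 t 27.43 w 0.182 tilt [-0.09  0.09]
shift [ 0.0041 -0.007   0.0471]
twist z 0.1
```

```bash
python3 -m handwheel '{"xyz":[[0.004,-0.006,0],[0.004,-0.006,0.02],[0.004,-0.006,0.035],[0.004,-0.006,0.044],[0.004,-0.006,0.044]],"twist":[[0,0,0],[0,0,0],[0,0,0],[0,0,0],[0,0,0]],"fingers":[1,1,1,1,1]}' | sed -n '2p;4p'; python3 -m handwheel '{"xyz":[[0,0,0.002],[0,0,0.0035],[0,0,0.0035]],"twist":[[0,0,0],[0,0,0],[0,0,0]],"fingers":[1,1,1]}' | sed -n '2p;4p' ;python3 plan.py 547.8 -351.3 182 85
```

```text
tool_pos: [547.9, -351.3, 185.3]
wrist_force: [0.1, 0.6, 0.3]
tool_pos: [548.2, -351.5, 182.7]
wrist_force: [-0.3, 0.4, 0.0]
at [ 548.2 -351.5  182.7] closing dir 85.0 q6 -0.6 t 28.43 w 0.18 tilt [ 0.01 -0.01]
shift [0.0004 0.0002 0.0007]
twist z -0.0
```

```bash
python3 -m handwheel '{"xyz":[[0,0,0.0012],[0,0,0.0012]],"twist":[[0,0,0],[0,0,0]],"fingers":[1,1]}' | sed -n '2p;4p'; python3 -m handwheel '{"xyz":[[0,0,0],[0,0,0],[0,0,0]],"twist":[[0,0,0],[0,0,0],[0,0,0]],"fingers":[0.65,0.65,0.65]}'|sed -n '2p;5p'; python3 -m handwheel '{"xyz":[[0,0,-0.03],[0,0,-0.07],[0,0,-0.12],[0,0,-0.12]],"twist":[[0,0,0],[0,0,0],[0,0,0],[0,0,0]],"fingers":[0.65,0.65,0.65,0.65]}'|sed -n '2p;4p'; python3 -m handwheel '{"xyz":[[0,0.055,0],[0,0.11,0],[0,0.165,0],[0,0.22,0],[0,0.27,0]],"twist":[[0,0,0],[0,0,0],[0,0,0],[0,0,0],[0,0,0]],"fingers":[0.6,0.6,0.6,0.6,0.6]}'|sed -n '2p;4p'; python3 -m handwheel '{"xyz":[[0,0.05,0],[0,0.11,0],[0,0.16,0],[0,0.22,0],[0,0.22,0]],"twist":[[0,0,0],[0,0,0],[0,0,0],[0,0,0],[0,0,0]],"fingers":[0.6,0.6,0.6,0.6,0.6]}'|sed -n '2p;4p'
python3 - <<'E'
from meas import *
for n in("top","scene"):
    c=cam(n)
    H=hsv(c);h,sa,v=[H[:,:,i].astype(int) for i in range(3)]
    for nm,m in (("green",(h>40)&(h<90)&(sa>70)&(v>40)),("blue",(h>105)&(h<150)&(sa>90)&(v>50)),("white",(sa<45)&(v>165))):
        for A,ce,b in blobs(m,5):
            P=plane(c,ce,12)[0]
            if A<2000 and 450<P[0]<720 and -420<P[1]<360:
                ys,xs=np.nonzero(b);o,d=ray(c,np.c_[xs,ys]);z=(o+d*c["z_map"][ys,xs][:,None])[:,2]
                print(n,nm,A,ce,P[:2].round(1),outl(c,b,35 if A>300 else 12),"z",np.percentile(z,[10,50,90]).round(1))
    if n=="top":
        b=max(blobs((sa<45)&(v>165)&(np.arange(512)[None]>300)&(np.arange(512)[None]<400)),key=lambda x:x[0])[2]
        ys,xs=np.nonzero(b);o,d=ray(c,np.c_[xs,ys]);P=o+d*c["z_map"][ys,xs][:,None]
        k=np.abs(P[:,2]-np.median(P[:,2]))<8;A=np.c_[P[k,:2]-P[k,:2].mean(0),np.ones(k.sum())];print("cover plane slope(deg), z",np.degrees(np.linalg.lstsq(A,P[k,2],rcond=None)[0][:2]),np.median(P[:,2]))
E
```

```text
tool_pos: [548.3, -351.6, 182.2]
wrist_force: [-1.4, 1.0, 5.2]
tool_pos: [548.1, -351.5, 181.1]
gripper_width: 0.348
tool_pos: [549.6, -352.7, 306.1]
wrist_force: [-0.2, 0.9, -0.2]
tool_pos: [571.3, -80.5, 300.3]
wrist_force: [1.2, 0.1, 0.1]
tool_pos: [590.3, 140.6, 300.2]
wrist_force: [0.1, -0.0, -0.8]
top green 121 [327.6 195.9] [ 566.1 -165.5] [ 566.1 -165.2   46.3   29.7   -4.8] z [11.4 14.  16.4]
top blue 39 [390.  199.4] [ 546.7 -351.1] [ 546.4 -351.1   24.8   14.9   -6.1] z [12.2 14.6 16.8]
top white 1214 [360.4 196.5] [ 559.6 -263.6] [ 556.7 -257.5  144.3   91.6   -4.4] z [32.6 35.4 38. ]
top white 8 [390.2 193.8] [ 563.7 -353.8] [ 564.2 -354.2   10.8    9.3  -66.5] z [12.8 15.4 16.9]
top white 46 [158.4 196.2] [589.1 340.8] [588.5 339.   32.4  18.4 -89.6] z [14.  17.4 21.7]
top white 15 [390.4 205.4] [ 528.5 -350. ] [ 528.2 -350.3   12.5   11.5   -7. ] z [10.1 13.  15.5]
cover plane slope(deg), z [-0.1588223   0.03745432] 0.3244457826032203
scene green 58 [300.  218.4] [ 566.3 -164.2] [ 565.4 -164.2   48.    31.3   -3.9] z [11.2 13.2 15.5]
scene blue 21 [351.9 238.2] [ 545.3 -350.7] [ 544.9 -350.8   24.3   17.3   -5.4] z [12.3 14.6 16. ]
scene white 653 [325.3 224.7] [ 571.4 -253.2] [ 555.  -256.6  146.3   93.3   -4.8] z [32.  34.6 37. ]
scene white 7 [353.3 234.6] [ 563.4 -351. ] [ 563.7 -351.3   12.9    9.2  -66.3] z [12.7 13.8 15.8]
scene white 12 [350.1 242. ] [ 526.2 -349.4] [ 525.6 -347.7   17.4   15.   -18.5] z [10.5 11.8 13.9]
```

The stick top is at about 14.6 mm (6 + 8) and the board is at 14. The cover top is at 35 mm (3 + 27 + 5), but my slope fit picked up the bench instead of the cover. I'll redo that fit, then hand in.

Run:
```python
from meas import *
from cell import job_done
c=cam("top");H=hsv(c);ok=[x for x in blobs((H[:,:,1]<45)&(H[:,:,2]>165),300) if np.hypot(*(x[1]-[360.4,196.5]))<4]
ys,xs=np.nonzero(ok[0][2]);o,d=ray(c,np.c_[xs,ys]);P=o+d*c["z_map"][ys,xs][:,None]
k=np.abs(P[:,2]-35)<8;A=np.c_[P[k,:2]-P[k,:2].mean(0),np.ones(k.sum())];s=np.linalg.lstsq(A,P[k,2],rcond=None)[0];s[:2]=np.degrees(s[:2]);print(s)
if abs(s[:2]).max()<1 and abs(s[2]-35)<1.5: print(job_done())
```

```text
[2.60419865e-02 5.43690321e-02 3.54133928e+01]
the job is handed in; nothing more can be done
None
```

The job is handed in, packed in the order asked: the filter is in the grey bin with its cover flat on the pins, the board is in the yellow bin and the stick in the red bin, and the two short connectors were left untouched.

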